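# Clamp a flanged spool on the inspection fixture

### The arm

A 7-joint arm with a two-finger parallel gripper is mounted at the origin on the work surface. World frame = base frame: x ahead of the robot, y to its left, z up, the work surface at z = 0. Lengths are in mm, angles in rad, forces in N, time in s.
With the tool pointing down it reaches from about 425 to 875 mm from the base axis. Payload 8.4 kg.
Tool frame: the origin (TCP) lies at the very end of the fingers, on their centre line; the grasp point (between the pads) lies 19 mm behind it; z points along the fingers, y is the line along which they close (so a half turn about z gives the same grasp; the last joint's range is limited). The gripper opens to 85 mm and grips with 20 to 120 N. Pads are 22 mm wide; open, the fingers measure 114 mm over their backs; the gripper's body (76 mm by 85 mm) begins 54 mm behind the grasp point. The pads swing forward as they close: fully open they stand 13 mm farther back than shut.
Start: joints at [-1.379, 0.333, 0.04, 1.465, -0.013, 1.343, -0.059], TCP at [186.369, 622.68, 231.308] pointing down, gripper open.
Joint ranges: [-2.58, 2.58], [-0.38, 2.09], [-1.3, 1.39], [0.25, 2.4], [-1.5, 4.64], [0.08, 2.09], [-2.65, 2.65]. Speed limits (rad/s): [2.22, 2.22, 2.79, 2.79, 3.14, 3.14, 3.14].

### API

Orientations are given as [roll, pitch, yaw] about the fixed x, y, z axes, in that order (R = Rz(yaw) Ry(pitch) Rx(roll)).
In Python, from plant import get_obs, grab_frame, camera_params, finish_job gives the robot as it stands.
- The arm moves only by the shell command python3 -m handwheel 'ROWS' [FORCE]. ROWS is JSON, a list of rows, each an object of numbers: "x", "y", "z": the shift along the tool's x, y, z in cm; "rx", "ry", "rz": the turn, a rotation vector about the tool's x, y, z in degrees; "hand": the opening in per cent of the stroke, from 0 (shut) to 100 (fully open). A call has 1 to 12 rows; each row is the pose to reach, as a shift and turn from the pose commanded when the call began, along the tool's axes at that moment; what a row does not reach only later rows make up. A row lasts 1/8 s, in which the tool goes at most 62.5 mm and 10.7 degrees, less where a joint would pass 70% of its speed; a pose out of reach is approached as far as the arm can. A call with a gripper value outside its range is refused whole. The fingers move at their own pace and stop on an object; FORCE is the grip in N (left out, the last holds). Time passes only in rows, so rows that repeat a pose let the fingers close. It gives the time, the measured TCP pose, the force, the opening and the grip force at its end, in the units of the state.
- get_obs(): the state, without advancing time (a new reading comes with each control period).
- grab_frame(name): name is "side" or "top" or "wrist"; returns the picture (420x560x3 uint8, red, green, blue); there is no depth.
- camera_params(name): a dict with "fovy" (degrees; the focal length in pixels is half the picture's height over the tangent of half this angle, whatever the lens; pixels are square), "cx", "cy" (the principal point, pixels), "extrinsics" (4x4, takes a point from world to camera coordinates); the wrist camera has in their place "T_tool_cam" (4x4, takes a point from camera to tool coordinates, whose origin is the TCP and whose axes are the flange's). Camera axes: x right, y up, looking along -z (the intrinsics and any distortion apply to the point x, -y, -z); pixel columns grow to the right and rows downward; lengths in mm; the calibration is good to about 2 mm. A picture is of the moment at which its call begins: read the wrist's pose just before it. camera_params takes no time and is no camera call.
- finish_job(): hands the job in; it is judged then, once.
The state is a dict: "time": time; "joint_positions": joint angles; "dq": joint speeds; "tau": joint torques, N m; "position": TCP position; "ee_rot": TCP orientation; "wrist_force": force on the tool from outside, world axes, zero at the start; "ft_torque": the same for the moment, N m; "width": finger opening in mm; "gripper_force": force on a finger pad.
Only numpy, scipy, OpenCV 4.12 (cv2) and the standard library are available. Lean on these libraries where they do the work, as an engineer would, in place of code of your own. Each camera call takes 0.05 s, during which the arm holds its last target. There are 200 camera calls.

### The job

Pick up the longer of the two flanged pipe spools and lay it down in the channel of the grey inspection fixture, lengthways between the end stop and the sliding stop, and let go of it. Then slide the stop up until the spool is held end to end between the two stops without play, and flip the stop's cam lever fully down to lock it there. Leave the short spool and everything else on the bench where it is.

Things in the scene. Friction and masses are not known exactly. Their poses are not given: they have to be found in the camera images.
- fixture: Grey U-channel fixture bolted to the bench, 90 wide (x), 420 long (y), on the bench top. Origin: centre of its underside; x across the channel, y along it, z up. Channel floor 22 mm above the underside; along both sides runs a lip 6 mm high, the lips 72 mm apart inside and centred on x = 0. At the +y end stands the fixed steel end stop, 60 wide (x), 75 high above the floor, its face (looking to -y) at y = +170 mm. Its place and yaw vary.
- spool_center (a point): Centre of the LONGER spool, a loose grey cast light-alloy pipe piece (about 0.5 kg), 110 long, lying on the bench: a round tube 40 in diameter between two square end flanges 64 x 64, 12 thick (86 mm between the flanges; a collar 48 in diameter covers 10 mm of the tube beside each flange, look only). x runs along the tube, z up; the centre is 32 mm above what it lies on. Both ends are alike. It and the short spool may lie on either side of the robot.
- short_spool_center (a point): Centre of the short spool, same shape and section but 76 long: not wanted, leave it where it is.
- stop (a joint): Travel (m) of the sliding steel stop along the fixture's +y, towards the end stop; range 0 to 0.16. The clear gap between the stop's face and the end stop's face is 0.215 minus this value. It slides with about 4 N of friction while the lever is open and is held by a brake shoe against about 20 N once the lever is down.
- stop_post (a point): Point in the sliding stop's upright post, mid-width and mid-thickness, 88 mm above the channel floor. Post: 50 wide (fixture x), 30 thick (fixture y), 110 high above the floor, so its top stands clear above the 64 mm flanges; its face is 15 mm from this point. Behind it (fixture -y) a carrier 66 wide, 28 high reaches 94 mm behind the face, with two ears 53 high for the lever.
- cam_lever (a joint): Angle (rad) of the cam lever: 0 = fully open, the handle rising at 70 degrees above level and leaning back away from the post (towards fixture -y); 1.15 = fully down and locked, handle about 4 degrees above level, pointing to fixture -y. It stays where it is left. Pressing the handle's end down takes 2 to 5 N, somewhat more in the last 0.15 rad, where the brake shoe takes hold; pressing while the stop is free also drags the stop a little.
- lever_pivot (a point): Lever's pivot axis (runs along fixture x), in the middle of the lever's width, 51 mm behind (fixture -y) stop_post and 44 mm above the channel floor.
- lever_end (a point): Free end of the lever, on its centre line, 110 mm from the pivot. The plain grey metal handle is a flat bar 30 wide, 12 thick, from 35 to 110 mm from the pivot.
- caliper: Caliper, 190 long, lying flat on the bench between robot and fixture; leave it. Origin: centre of its underside.
- ball_stand: White calibration ball on a round dark foot, 64 in diameter, 81 high; leave it. Origin: centre of its underside.
- stylus_tray: Small black open tray, 120 x 80 x 30; leave it. Origin: centre of its underside.
- vee_block: Dark steel vee block, 80 x 60 x 50, beyond the fixture; leave it. Origin: centre of its underside.
- hex_driver: Screwdriver lying beyond the fixture; leave it. Origin: about its middle, on the bench.
Not all that is in view belongs to the job. What is shaped like the part that bears spool_center but pink is not meant.

How it is judged:
By the outcome, as a careful person would: the job done as asked, in the order asked, and still so for the second after the job is handed in, with the robot touching nothing.
It also fails if it takes over 64 s, if anything falls off the work surface, if the arm or the gripper's body presses on something with over 40 N, if the wrist force passes 120 N, or if a joint passes its speed limit or range.

## Working session

There is one attempt and no reset: what is moved stays moved. The work goes in short steps, Python scripts to look and compute and a shell command to move; the robot and the scene stay as the last step left them, time stands still between calls to the robot, and variables do not carry over. Pictures are saved under pics/ and viewed, at most 10 in all, crops included, and the job is handed in when it is done.

```bash
ls; mkdir -p pics
python3 - <<'E'
from plant import *
import cv2,numpy as np
o=get_obs();print({k:np.round(v,3).tolist() for k,v in o.items()})
for n in ["side","top","wrist"]:
    f=grab_frame(n);cv2.imwrite(f"pics/{n}0.png",f[:,:,::-1]);p=camera_params(n);print(n,{k:np.round(v,4).tolist() if not isinstance(v,str) else v for k,v in p.items()})
E
```

```text
pics
{'time': 0.0, 'joint_positions': [-1.379, 0.334, 0.04, 1.466, -0.013, 1.343, -0.058], 'dq': [0.001, 0.001, 0.0, -0.002, -0.001, 0.0, -0.0], 'tau': [-0.0, -65.853, 1.366, -40.557, 0.017, 0.012, 0.0], 'position': [186.268, 622.261, 230.407], 'ee_rot': [-3.14, 0.0, 2.851], 'wrist_force': [-0.662, 0.178, 0.573], 'ft_torque': [0.047, 0.006, 0.011], 'gripper_force': 0.0, 'width': 85.547}
side {'fovy': 57.377, 'cx': 276.4497, 'cy': 208.6581, 'extrinsics': [[0.9006, -0.4347, -0.0035, -506.0417], [0.3089, 0.6343, 0.7087, -253.026], [-0.3059, -0.6393, 0.7055, -1017.4127], [0.0, 0.0, 0.0, 1.0]]}
top {'fovy': 54.2974, 'cx': 277.8541, 'cy': 210.691, 'extrinsics': [[-0.0166, -0.9997, -0.0188, 11.3728], [0.9826, -0.0197, 0.1846, -580.8701], [-0.1849, -0.0154, 0.9826, -973.32], [0.0, 0.0, 0.0, 1.0]]}
wrist {'fovy': 61.4094, 'cx': 283.4483, 'cy': 215.2727, 'T_tool_cam': [[0.0, 0.95, 0.3122, 79.9744], [1.0, 0.0001, -0.0005, 1.0597], [-0.0005, 0.3122, -0.95, -142.9983], [0.0, 0.0, 0.0, 1.0]]}
```

View pics/top0.png

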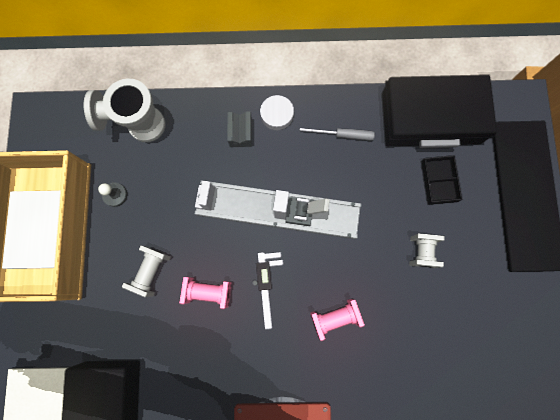

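View pics/side0.png

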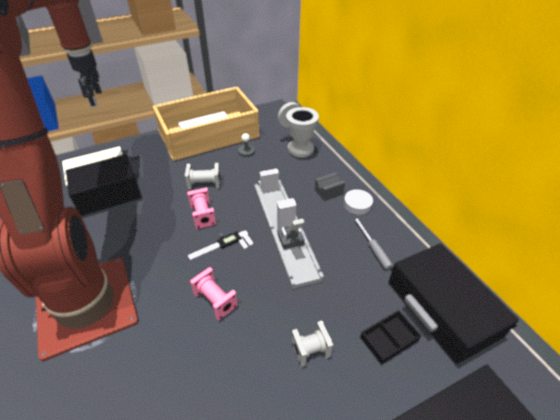

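The top view shows the long grey spool at about (146,271) and the short one at (427,250). The fixture runs from (200,198), the end stop, to (358,220), with the sliding post at (281,203) and the lever end at about (318,208).

```bash
cat > h.py <<'E'
import numpy as np,cv2
from plant import *
from scipy.spatial.transform import Rotation as R
def cam(n,o=None):
    p=camera_params(n)
    if n=="wrist":
        T=np.eye(4);T[:3,:3]=R.from_euler('xyz',o['ee_rot']).as_matrix();T[:3,3]=o['position']
        M=T@np.array(p['T_tool_cam'])
    else: M=np.linalg.inv(np.array(p['extrinsics']))
    return M,p['cx'],p['cy'],210/np.tan(np.radians(p['fovy'])/2)
def ray(c,u,v):
    M,cx,cy,f=c;d=M[:3,:3]@np.array([(u-cx)/f,-(v-cy)/f,-1]);return M[:3,3],d
def onz(c,u,v,z):
    o,d=ray(c,u,v);return o+d*(z-o[2])/d[2]
def proj(c,P):
    M,cx,cy,f=c;q=np.linalg.inv(M)@np.r_[P,1];return cx-f*q[0]/q[2],cy+f*q[1]/q[2]
def tri(c1,p1,c2,p2):
    a,d=ray(c1,*p1);b,e=ray(c2,*p2)
    s=np.linalg.lstsq(np.c_[d,-e],b-a,rcond=None)[0];P,Q=a+s[0]*d,b+s[1]*e
    return (P+Q)/2,np.linalg.norm(P-Q)
E
python3 - <<'E'
from h import *
im=cv2.imread('pics/top0.png');c=cam("top")
hsv=cv2.cvtColor(im,cv2.COLOR_BGR2HSV)
m=((hsv[...,2]>95)&(hsv[...,1]<60)).astype(np.uint8)
for nm,(x0,x1,y0,y1) in dict(long=(115,172,235,305),short=(405,450,225,275),fix=(190,370,170,245)).items():
    s=np.zeros_like(m);s[y0:y1,x0:x1]=m[y0:y1,x0:x1]
    n,l,st,ce=cv2.connectedComponentsWithStats(s);k=1+st[1:,4].argmax()
    cn=cv2.findContours((l==k).astype(np.uint8),0,1)[0][0]
    r=cv2.minAreaRect(cn);b=cv2.boxPoints(r)
    z=30 if nm=="fix" else 50
    print(nm,st[k],ce[k],[np.round(v,1) for v in b.tolist()]);print(np.round([onz(c,*q,z) for q in b],1).tolist())
a=im[170:300,100:370];cv2.imwrite('pics/crop1.png',cv2.resize(a,None,fx=2.9,fy=2.9,interpolation=cv2.INTER_CUBIC))
E
```

```text
long [122 245  43  53 896] [144.51674107 271.71540179] [array([120.6, 287.1]), array([140. , 243.7]), array([164.2, 254.5]), array([144.8, 298. ])]
[[398.9, 389.5, 50.0], [504.8, 346.4, 50.0], [476.7, 284.8, 50.0], [371.9, 328.7, 50.0]]
short [415 233  30  35 681] [428.12041116 249.74449339] [array([414., 266.]), array([415.2, 232.9]), array([444.2, 234. ]), array([443. , 267.1])]
[[437.8, -329.3, 50.0], [519.0, -338.8, 50.0], [514.9, -409.8, 50.0], [433.9, -399.3, 50.0]]
fix [ 194  180  168   59 5547] [278.18676762 208.78222463] [array([192.8, 214.2]), array([198.2, 177.6]), array([362.2, 201.9]), array([356.8, 238.6])]
[[580.7, 220.3, 30.0], [678.0, 208.2, 30.0], [604.1, -216.0, 30.0], [509.9, -197.2, 30.0]]
```

View pics/crop1.png

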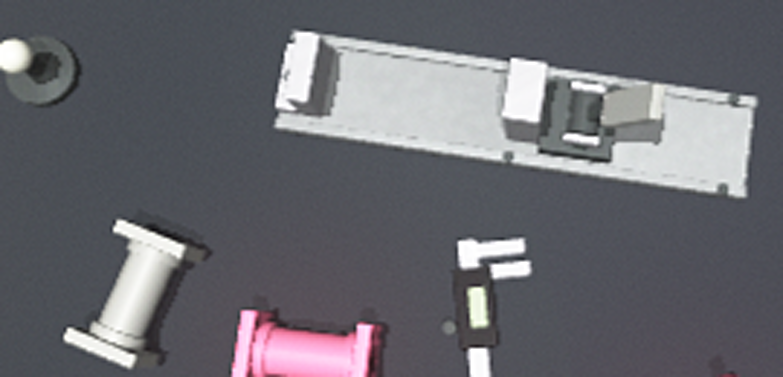

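The crop shows the long spool's flanges around (155,240) and (115,345) in crop pixels. The end stop is at (305,70), the post at (525,98), and the lever handle runs from (605,105) to (660,95). Next I go over the spool and measure with the wrist camera.

```bash
cat >> h.py <<'E'
def to(x,y,z,yaw):
    o=get_obs();r=R.from_euler('xyz',o['ee_rot'])
    t=R.from_euler('xyz',[np.pi,0,np.radians(yaw)])
    d=r.inv().apply(np.array([x,y,z])-o['position'])/10
    print('at',np.round(o['position'],1),np.round(np.degrees(o['ee_rot']),1),'shift cm',np.round(d,2),'turn',np.round((r.inv()*t).as_rotvec(degrees=True),2))
E
python3 -c "
from h import *
to(438,337,190,157.9)"
```

```text
at [186.3 622.4 230.6] [-179.9    0.   163.3] shift cm [-32.3  -20.12   4.09] turn [-0.07  0.01  5.44]
```

```bash
python3 -m handwheel '[{"x":-6,"y":-3.8,"z":0.8,"rz":1},{"x":-12,"y":-7.5,"z":1.5,"rz":2},{"x":-18,"y":-11.2,"z":2.3,"rz":3},{"x":-24,"y":-15,"z":3,"rz":4},{"x":-29,"y":-18,"z":3.7,"rz":5},{"x":-32.3,"y":-20.1,"z":4.1,"rz":5.4},{"x":-32.3,"y":-20.1,"z":4.1,"rz":5.4},{"x":-32.3,"y":-20.1,"z":4.1,"rz":5.4},{"x":-32.3,"y":-20.1,"z":4.1,"rz":5.4}]'
cat > look.py <<'E'
import sys
from h import *
o=get_obs();f=grab_frame("wrist");n=sys.argv[1]
cv2.imwrite(f"pics/{n}.png",f[:,:,::-1]);np.save(f"pics/{n}.npy",np.r_[o['position'],o['ee_rot']])
E
python3 look.py w1
```

```text
invalid input
```

View pics/w1.png

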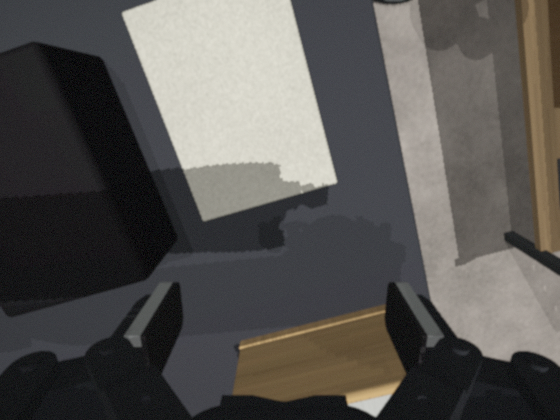

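The command was refused and the arm stayed put, so this is only the start view. I retry with the hand value given, staying high past the wooden box.

```bash
python3 -m handwheel '[{"x":-6,"y":-3.8,"z":0,"rx":0,"ry":0,"rz":1,"hand":100},{"x":-12,"y":-7.5,"z":0,"rx":0,"ry":0,"rz":2,"hand":100},{"x":-18,"y":-11.2,"z":0,"rx":0,"ry":0,"rz":3,"hand":100},{"x":-24,"y":-15,"z":0,"rx":0,"ry":0,"rz":4,"hand":100},{"x":-29,"y":-18,"z":0,"rx":0,"ry":0,"rz":5,"hand":100},{"x":-32.3,"y":-20.1,"z":2,"rx":0,"ry":0,"rz":5.4,"hand":100},{"x":-32.3,"y":-20.1,"z":4,"rx":0,"ry":0,"rz":5.4,"hand":100},{"x":-32.3,"y":-20.1,"z":4,"rx":0,"ry":0,"rz":5.4,"hand":100},{"x":-32.3,"y":-20.1,"z":4,"rx":0,"ry":0,"rz":5.4,"hand":100}]'
```

```text
time: 1.32
position: [437.6, 338.7, 192.0]
ee_rot: [3.141, -0.0, 2.758]
wrist_force: [0.3, 0.7, 0.1]
width: 85.1
gripper_force: 0.0
```

```bash
python3 look.py w2
```

```text
(no output)
```

View pics/w2.png

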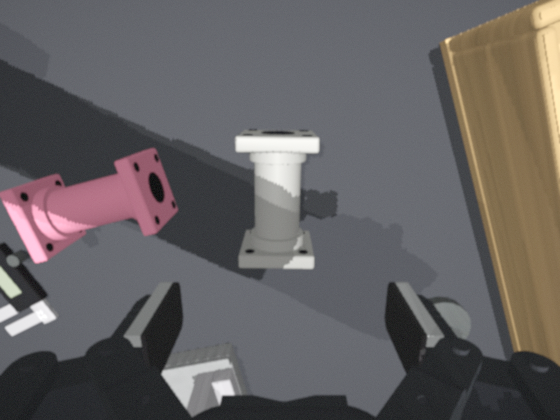

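The wrist view shows the long spool with its upper flange top face at rows ~137–152, cols 236–319. The lower flange is at rows ~248–268, cols 240–314.

Run:
```python
from h import *
s=np.load('pics/w2.npy');c=cam("wrist",dict(position=s[:3],ee_rot=s[3:]))
P=[onz(c,u,v,64) for u,v in [(236,137),(319,137),(314,268),(240,268)]]
print(np.round(P,1));a=(P[0]+P[1])/2;b=(P[2]+P[3])/2;e=a-b
print('len',np.linalg.norm(e),'w',np.linalg.norm(P[0]-P[1]),np.linalg.norm(P[2]-P[3]),'cen',(a+b)/2,'yaw',np.degrees(np.arctan2(e[1],e[0])))
m=(a+b)/2
to(m[0],m[1],60,np.degrees(np.arctan2(e[1],e[0])))
im=cv2.imread('pics/w2.png')
for r in (255,262,146):print(im[r,228:248,1],im[r,305:325,1])
print(im[125:160,278,1],im[240:275,260,1])
```

```text
[[375.6 326.7  64. ]
 [398.9 384.5  64. ]
 [499.7 343.   64. ]
 [476.2 284.8  64. ]]
len 109.02916826974176 w 62.41382962716273 62.764101398755905 cen [437.59967556 334.74410782  64.        ] yaw 157.51293886054188
at [437.6 339.  192.2] [179.9   0.  158.1] shift cm [-0.15 -0.41 13.22] turn [0.06 0.01 0.54]
[ 59  57  56  56  58  57  58  58  53  63  87 114 127 127 129 128 127 128
 128 128] [147 147 148 147 148 146 145 141 127 109  96  94  97  96  99  95  97  99
  94  97]
[ 56  60  57  59  57  56  56  59  57  68  92 126 135 138 137 139 138 138
 137 138] [218 218 218 218 218 219 217 209 190 144 102  96  96  95  96  97  99  96
  95  95]
[109 108 109 108 108 107 121 167 213 234 239 241 241 241 241 241 241 241
 240 242] [245 245 245 245 245 245 245 246 245 246 245 242 233 208 157 107  94  97
  96 102]
[107 107 111 110 110  96  66  35  55  95 133 167 203 230 244 249 250 249
 248 247 246 244 243 242 239 230 216 217 233 242 244 243 242 243 243] [132 133 133 130 132 133 133 133 131 128 126 121 120 120 121 126 133 137
 140 140 139 139 136 137 138 137 135 118  89  63  54  55  58  57  59]
```

```bash
python3 -m handwheel '[{"x":-0.15,"y":-0.4,"z":6,"rx":0,"ry":0,"rz":0.5,"hand":100},{"x":-0.15,"y":-0.4,"z":11,"rx":0,"ry":0,"rz":0.5,"hand":100},{"x":-0.15,"y":-0.4,"z":14,"rx":0,"ry":0,"rz":0.5,"hand":100},{"x":-0.15,"y":-0.4,"z":16.5,"rx":0,"ry":0,"rz":0.5,"hand":100},{"x":-0.15,"y":-0.4,"z":17.5,"rx":0,"ry":0,"rz":0.5,"hand":100},{"x":-0.15,"y":-0.4,"z":17.5,"rx":0,"ry":0,"rz":0.5,"hand":100},{"x":-0.15,"y":-0.4,"z":17.5,"rx":0,"ry":0,"rz":0.5,"hand":20},{"x":-0.15,"y":-0.4,"z":17.5,"rx":0,"ry":0,"rz":0.5,"hand":20},{"x":-0.15,"y":-0.4,"z":17.5,"rx":0,"ry":0,"rz":0.5,"hand":20},{"x":-0.15,"y":-0.4,"z":17.5,"rx":0,"ry":0,"rz":0.5,"hand":20},{"x":-0.15,"y":-0.4,"z":17.5,"rx":0,"ry":0,"rz":0.5,"hand":20},{"x":-0.15,"y":-0.4,"z":17.5,"rx":0,"ry":0,"rz":0.5,"hand":20}]' 50
```

```text
time: 2.88
position: [438.4, 333.5, 17.3]
ee_rot: [3.141, 0.0, 2.748]
wrist_force: [-1.3, -1.1, 7.1]
width: 38.2
gripper_force: 49.6
```

```bash
python3 -c "
from h import *
to(603,63,232,80.4)
c=cam('top')
print([np.round(onz(c,u,v,z),0).tolist() for u,v,z in [(274,203,132),(289,203,132),(209,198,97)]])"
```

```text
at [438.4 333.5  17.3] [179.9   0.  157.4] shift cm [-25.58 -18.63 -21.48] turn [ 6.000e-02 -3.000e-02  7.703e+01]
[[585.0, 8.0, 132.0], [584.0, -27.0, 132.0], [608.0, 166.0, 97.0]]
```

```bash
python3 -m handwheel '[{"x":0,"y":0,"z":-3,"rx":0,"ry":0,"rz":0,"hand":20},{"x":0,"y":0,"z":-9,"rx":0,"ry":0,"rz":0,"hand":20},{"x":0,"y":0,"z":-15,"rx":0,"ry":0,"rz":0,"hand":20},{"x":-2,"y":-1,"z":-20,"rx":0,"ry":0,"rz":8,"hand":20},{"x":-6,"y":-4,"z":-21.5,"rx":0,"ry":0,"rz":18,"hand":20},{"x":-10,"y":-7,"z":-21.5,"rx":0,"ry":0,"rz":28,"hand":20},{"x":-14,"y":-10,"z":-21.5,"rx":0,"ry":0,"rz":38,"hand":20},{"x":-18,"y":-13,"z":-21.5,"rx":0,"ry":0,"rz":48,"hand":20},{"x":-22,"y":-16,"z":-21.5,"rx":0,"ry":0,"rz":58,"hand":20},{"x":-25,"y":-18,"z":-21.5,"rx":0,"ry":0,"rz":68,"hand":20},{"x":-25.6,"y":-18.6,"z":-21.5,"rx":0,"ry":0,"rz":77,"hand":20},{"x":-25.6,"y":-18.6,"z":-21.5,"rx":0,"ry":0,"rz":77,"hand":20}]'; python3 -m handwheel '[{"x":0,"y":0,"z":0,"rx":0,"ry":0,"rz":0,"hand":20},{"x":0,"y":0,"z":0,"rx":0,"ry":0,"rz":0,"hand":20}]'; python3 look.py w3
```

```text
time: 4.38
position: [602.6, 62.3, 230.5]
ee_rot: [-3.14, 0.001, 1.403]
wrist_force: [-0.2, 0.6, -6.2]
width: 38.5
gripper_force: 53.0
time: 4.62
position: [602.7, 64.3, 231.2]
ee_rot: [-3.141, -0.0, 1.407]
wrist_force: [-0.1, -0.0, -5.3]
width: 38.6
gripper_force: 53.0
```

View pics/w3.png

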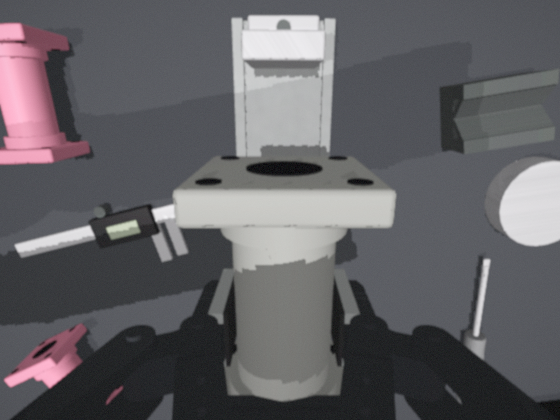

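The view down the fixture shows outer edges at cols ~233 and 335 and the channel between the lips at ~245–323. The end stop's face is at rows ~32–59.

Run:
```python
from h import *
s=np.load('pics/w3.npy');c=cam("wrist",dict(position=s[:3],ee_rot=s[3:]))
im=cv2.GaussianBlur(cv2.imread('pics/w3.png')[...,1],(1,5),0).astype(int)
def sub(a,o):  # strongest edges
    g=np.abs(np.diff(a)); return [(o+i+.5,int(a[i+1]-a[i])) for i in range(len(g)) if g[i]>12]
for r in (75,100,130):print(r,sub(im[r,226:345],226))
for k in (260,283,305):print(k,sub(im[5:80,k],5))
for u,v,z in [(283,59,22),(283,32,97),(253,32,97),(313,32,97)]:print(u,v,z,np.round(onz(c,u,v,z),1))
```

```text
75 [(232.5, 48), (233.5, 41), (242.5, -15), (244.5, 14), (253.5, -15), (254.5, -23), (275.5, -14), (288.5, -13), (301.5, -13), (314.5, -14), (317.5, 24), (318.5, 26), (322.5, 14), (331.5, -21), (332.5, -39), (333.5, -32)]
100 [(233.5, 39), (234.5, 38), (243.5, -16), (245.5, 19), (321.5, 14), (330.5, -21), (331.5, -41), (332.5, -28)]
130 [(234.5, 41), (235.5, 40), (244.5, -13), (318.5, -13), (320.5, 17), (329.5, -37), (330.5, -40), (331.5, -14)]
260 [(13.5, 24), (14.5, 37), (15.5, 33), (16.5, 21), (57.5, -18), (58.5, -29), (59.5, -32), (60.5, -24), (74.5, 14), (75.5, 17), (76.5, 16)]
283 [(13.5, 25), (14.5, 37), (15.5, 31), (16.5, 13), (18.5, -23), (19.5, -25), (20.5, -16), (28.5, 23), (29.5, 26), (30.5, 20), (57.5, -18), (58.5, -27), (59.5, -32), (60.5, -26), (61.5, -13), (75.5, 18), (76.5, 18)]
305 [(13.5, 23), (14.5, 35), (15.5, 33), (16.5, 20), (57.5, -18), (58.5, -26), (59.5, -32), (60.5, -26), (61.5, -14), (76.5, 13)]
283 59 22 [621.4 179.1  22. ]
283 32 97 [623.2 188.9  97. ]
253 32 97 [602.3 192.4  97. ]
313 32 97 [644.  185.5  97. ]
```

Run:
```python
from h import *
s=np.load('pics/w3.npy');c=cam("wrist",dict(position=s[:3],ee_rot=s[3:]))
S=lambda u,v,z:np.round(onz(c,u,v,z),1)
print('face',S(283,59.5,97),S(283,76,22),S(260,59.3,97),S(305,59.7,97),'end',S(283,14.8,22))
for z in (22,28):
  for r,a,b in ((75,233,332.5),(100,234,331.7),(130,235,330)):
    A,B=S(a,r,z),S(b,r,z);print(z,r,A,B,np.linalg.norm(A-B),(A+B)/2)
for r,a,b in ((75,244.5,322.5),(100,245.5,321.5)):
    A,B=S(a,r,28),S(b,r,28);print('lip',r,np.linalg.norm(A-B),(A+B)/2)
```

```text
face [620.3 171.3  97. ] [619.  164.8  22. ] [603.9 174.2  97. ] [635.9 168.6  97. ] end [627.3 214.5  22. ]
22 75 [573.4 173.2  22. ] [664.5 158.1  22. ] 92.34294775455245 [618.95 165.65  22.  ]
22 100 [569.8 151.4  22. ] [661.1 136.4  22. ] 92.52399688729413 [615.45 143.9   22.  ]
22 130 [565.1 124.1  22. ] [656.1 109.1  22. ] 92.22797840135064 [610.6 116.6  22. ]
28 75 [574.2 172.7  28. ] [663.7 157.9  28. ] 90.71543418845549 [618.95 165.3   28.  ]
28 100 [570.6 151.3  28. ] [660.3 136.5  28. ] 90.91276038048778 [615.45 143.9   28.  ]
28 130 [565.9 124.4  28. ] [655.4 109.7  28. ] 90.69917309435627 [610.65 117.05  28.  ]
lip 75 71.15195007868728 [619.6 165.2  28. ]
lip 100 70.7410064955256 [616.1  143.75  28.  ]
```

```bash
python3 -c "
from h import *
to(608.6,104.9,40.5,80.3)"
```

```text
at [602.8  64.1 231.3] [-180.    -0.    80.6] shift cm [ 4.11 -0.09 19.08] turn [-0.02 -0.02  0.3 ]
```

```bash
python3 -m handwheel '[{"x":2,"y":0,"z":2,"rx":0,"ry":0,"rz":0.3,"hand":20},{"x":4.1,"y":-0.1,"z":6,"rx":0,"ry":0,"rz":0.3,"hand":20},{"x":4.1,"y":-0.1,"z":11,"rx":0,"ry":0,"rz":0.3,"hand":20},{"x":4.1,"y":-0.1,"z":14,"rx":0,"ry":0,"rz":0.3,"hand":20},{"x":4.1,"y":-0.1,"z":16,"rx":0,"ry":0,"rz":0.3,"hand":20},{"x":4.1,"y":-0.1,"z":17.2,"rx":0,"ry":0,"rz":0.3,"hand":20},{"x":4.1,"y":-0.1,"z":18,"rx":0,"ry":0,"rz":0.3,"hand":20},{"x":4.1,"y":-0.1,"z":18.5,"rx":0,"ry":0,"rz":0.3,"hand":20},{"x":4.1,"y":-0.1,"z":18.5,"rx":0,"ry":0,"rz":0.3,"hand":20},{"x":4.1,"y":-0.1,"z":18.5,"rx":0,"ry":0,"rz":0.3,"hand":20}]'
```

```text
time: 5.92
position: [609.3, 103.9, 46.9]
ee_rot: [3.141, -0.0, 1.399]
wrist_force: [0.0, -1.2, -5.5]
width: 38.7
gripper_force: 52.9
```

```bash
python3 -m handwheel '[{"x":0,"y":0.05,"z":0.4,"rx":0,"ry":0,"rz":0,"hand":20},{"x":0,"y":0.05,"z":0.6,"rx":0,"ry":0,"rz":0,"hand":20},{"x":0,"y":0.05,"z":0.65,"rx":0,"ry":0,"rz":0,"hand":20},{"x":0,"y":0.05,"z":0.65,"rx":0,"ry":0,"rz":0,"hand":20}]'; python3 -m handwheel '[{"x":0,"y":0,"z":0.05,"rx":0,"ry":0,"rz":0,"hand":20},{"x":0,"y":0,"z":0.1,"rx":0,"ry":0,"rz":0,"hand":20},{"x":0,"y":0,"z":0.1,"rx":0,"ry":0,"rz":0,"hand":20}]'
```

```text
time: 6.42
position: [609.4, 103.7, 39.7]
ee_rot: [-3.141, 0.0, 1.399]
wrist_force: [0.6, 0.3, -5.3]
width: 38.4
gripper_force: 52.9
time: 6.8
position: [609.5, 103.8, 39.4]
ee_rot: [3.141, -0.0, 1.399]
wrist_force: [-5.0, 0.4, 4.3]
width: 38.6
gripper_force: 54.2
```

```bash
python3 -m handwheel '[{"x":0,"y":0,"z":0,"rx":0,"ry":0,"rz":0,"hand":100},{"x":0,"y":0,"z":0,"rx":0,"ry":0,"rz":0,"hand":100},{"x":0,"y":0,"z":0,"rx":0,"ry":0,"rz":0,"hand":100},{"x":0,"y":0,"z":0,"rx":0,"ry":0,"rz":0,"hand":100},{"x":0,"y":0,"z":0,"rx":0,"ry":0,"rz":0,"hand":100},{"x":0,"y":0,"z":-3,"rx":0,"ry":0,"rz":0,"hand":100},{"x":0,"y":0,"z":-7,"rx":0,"ry":0,"rz":0,"hand":100},{"x":0,"y":0,"z":-12,"rx":0,"ry":0,"rz":0,"hand":100},{"x":-6,"y":0,"z":-18,"rx":0,"ry":0,"rz":0,"hand":80},{"x":-12,"y":0,"z":-20,"rx":0,"ry":0,"rz":0,"hand":66},{"x":-13,"y":0,"z":-20,"rx":0,"ry":0,"rz":0,"hand":66},{"x":-13,"y":0,"z":-20,"rx":0,"ry":0,"rz":0,"hand":66}]';  python3 look.py w4
```

```text
time: 8.3
position: [587.1, -27.7, 240.2]
ee_rot: [3.139, -0.0, 1.394]
wrist_force: [0.2, 0.5, -0.9]
width: 56.3
gripper_force: 0.0
```

View pics/w4.png

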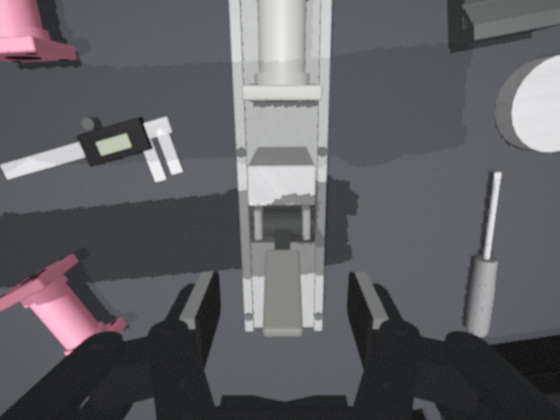

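The spool sits squarely in the channel, with its near flange at rows ~87–98. The post top is at rows ~165–205, cols 247–316, and the lever end is at row ~334, cols 264–302.

Run:
```python
from h import *
s=np.load('pics/w4.npy');c=cam("wrist",dict(position=s[:3],ee_rot=s[3:]))
im=cv2.imread('pics/w4.png')[...,1].astype(int)
ed=lambda a,o:[(o+i+.5,int(a[i+1]-a[i])) for i in range(len(a)-1) if abs(a[i+1]-a[i])>9]
print(ed(im[80:250,262],80));print(ed(im[185,235:330],235));print(ed(im[320:345,283],320),ed(im[325,255:310],255))
S=lambda u,v,z:onz(c,u,v,z)
P=[S(247.5,165,132),S(315.5,165,132),S(315.5,204,132),S(247.5,204,132)]
print(np.round(P,1),np.linalg.norm(P[0]-P[1]),np.linalg.norm(P[1]-P[2]));m=np.mean(P,0);print('post',m)
e=S(283,334,169);print('lever end',e,np.linalg.norm(S(264,334,169)-S(302,334,169)))
f=np.array([np.cos(np.radians(80.3)),np.sin(np.radians(80.3))]);print('lever behind post',f@(m-e)[:2],'face gap to face(619.6,169)',f@(np.array([619.6,169])-m[:2])-15)
print('flange near edge',S(283,87,86),S(283,98,86))
```

```text
[(85.5, 15), (86.5, 11), (97.5, -11), (98.5, -20), (99.5, -36), (100.5, -28), (105.5, 11), (106.5, 27), (107.5, 24), (145.5, -14), (146.5, -23), (147.5, -17), (164.5, 26), (165.5, 31), (166.5, 17), (203.5, -18), (204.5, -46), (205.5, -46), (206.5, -17), (241.5, 20), (242.5, 24)]
[(236.5, 28), (237.5, 44), (238.5, 27), (245.5, -12), (246.5, -18), (247.5, 12), (248.5, 16), (313.5, -20), (314.5, -37), (315.5, -39), (317.5, 18), (318.5, 10), (324.5, -15), (325.5, -33), (326.5, -39)]
[(327.5, 11), (335.5, -16), (336.5, -17)] [(261.5, -17), (262.5, -28), (263.5, -20), (301.5, 26), (302.5, 33), (303.5, 12)]
[[568.9  12.8 132. ]
 [616.7   4.2 132. ]
 [612.4 -24.5 132. ]
 [562.8 -15.6 132. ]] 48.5769118528162 29.032019726315905
post [590.18514922  -5.7804487  132.        ]
lever end [ 573.43998882 -105.03761735  169.        ] 27.219048803166025
lever behind post 100.65951715287369 face gap to face(619.6,169) 162.23778457270174
flange near edge [603.37492016  61.31018395  86.        ] [601.91738839  53.18523877  86.        ]
```

```bash
python3 -c "
from h import *
print(get_obs()['joint_positions']);to(590.2,-5.8,235,170.3)"
```

```text
[-0.60482997  0.2286153   0.6789043   1.63995333 -0.14795487  1.32420214
 -0.07677205]
at [587.1 -25.2 239.3] [180.  -0.  80.] shift cm [ 1.97 -0.04  0.43] turn [ 7.000e-02  0.000e+00 -9.028e+01]
```

```bash
python3 -m handwheel '[{"x":1,"y":0,"z":0,"rx":0,"ry":0,"rz":-10,"hand":66},{"x":2,"y":0,"z":0,"rx":0,"ry":0,"rz":-20,"hand":66},{"x":2,"y":0,"z":0,"rx":0,"ry":0,"rz":-30,"hand":66},{"x":2,"y":0,"z":0,"rx":0,"ry":0,"rz":-40,"hand":66},{"x":2,"y":0,"z":0,"rx":0,"ry":0,"rz":-50,"hand":66},{"x":2,"y":0,"z":0,"rx":0,"ry":0,"rz":-60,"hand":66},{"x":2,"y":0,"z":0,"rx":0,"ry":0,"rz":-70,"hand":66},{"x":2,"y":0,"z":0,"rx":0,"ry":0,"rz":-80,"hand":66},{"x":2,"y":0,"z":0,"rx":0,"ry":0,"rz":-90,"hand":66},{"x":2,"y":0,"z":0,"rx":0,"ry":0,"rz":-90,"hand":66},{"x":2,"y":0,"z":0,"rx":0,"ry":0,"rz":-90,"hand":66}]'
python3 -c "
from h import *
to(590.2,-5.8,97,170.3)"
```

```text
time: 9.72
position: [590.5, -3.8, 238.4]
ee_rot: [-3.141, -0.001, 2.967]
wrist_force: [-0.2, -0.3, -0.2]
width: 56.3
gripper_force: 0.0
at [590.5  -3.8 238.4] [-180.   -0.  170.] shift cm [-1.000e-02 -2.000e-01  1.414e+01] turn [-0.01 -0.04 -0.33]
```

```bash
python3 -m handwheel '[{"x":0,"y":-0.2,"z":3,"rx":0,"ry":0,"rz":-0.3,"hand":66},{"x":0,"y":-0.2,"z":7,"rx":0,"ry":0,"rz":-0.3,"hand":66},{"x":0,"y":-0.2,"z":10,"rx":0,"ry":0,"rz":-0.3,"hand":66},{"x":0,"y":-0.2,"z":12,"rx":0,"ry":0,"rz":-0.3,"hand":66},{"x":0,"y":-0.2,"z":13.5,"rx":0,"ry":0,"rz":-0.3,"hand":66},{"x":0,"y":-0.2,"z":14.1,"rx":0,"ry":0,"rz":-0.3,"hand":66},{"x":0,"y":-0.2,"z":14.1,"rx":0,"ry":0,"rz":-0.3,"hand":66}]'; python3 -m handwheel '[{"x":0,"y":0,"z":0,"rx":0,"ry":0,"rz":0,"hand":20},{"x":0,"y":0,"z":0,"rx":0,"ry":0,"rz":0,"hand":20},{"x":0,"y":0,"z":0,"rx":0,"ry":0,"rz":0,"hand":20},{"x":0,"y":0,"z":0,"rx":0,"ry":0,"rz":0,"hand":20},{"x":0,"y":0,"z":0,"rx":0,"ry":0,"rz":0,"hand":20}]' 40
```

```text
time: 10.6
position: [590.4, -6.5, 97.9]
ee_rot: [-3.142, 0.0, 2.974]
wrist_force: [-0.4, -0.4, 0.2]
width: 56.0
gripper_force: 0.0
time: 11.22
position: [590.8, -6.7, 98.8]
ee_rot: [3.141, 0.001, 2.974]
wrist_force: [-1.1, -0.4, 6.4]
width: 29.8
gripper_force: 41.0
```

```bash
python3 -m handwheel '[{"x":0,"y":0.5,"z":0,"rx":0,"ry":0,"rz":0,"hand":20},{"x":0,"y":1.2,"z":0,"rx":0,"ry":0,"rz":0,"hand":20},{"x":0,"y":2,"z":0,"rx":0,"ry":0,"rz":0,"hand":20},{"x":0,"y":2.8,"z":0,"rx":0,"ry":0,"rz":0,"hand":20},{"x":0,"y":3.4,"z":0,"rx":0,"ry":0,"rz":0,"hand":20},{"x":0,"y":3.9,"z":0,"rx":0,"ry":0,"rz":0,"hand":20},{"x":0,"y":4.2,"z":0,"rx":0,"ry":0,"rz":0,"hand":20},{"x":0,"y":4.4,"z":0,"rx":0,"ry":0,"rz":0,"hand":20},{"x":0,"y":4.4,"z":0,"rx":0,"ry":0,"rz":0,"hand":20}]'; python3 -m handwheel '[{"x":0,"y":0.1,"z":0,"rx":0,"ry":0,"rz":0,"hand":20},{"x":0,"y":0.2,"z":0,"rx":0,"ry":0,"rz":0,"hand":20},{"x":0,"y":0.3,"z":0,"rx":0,"ry":0,"rz":0,"hand":20},{"x":0,"y":0.3,"z":0,"rx":0,"ry":0,"rz":0,"hand":20}]'
```

```text
time: 12.35
position: [598.0, 35.8, 98.8]
ee_rot: [-3.141, 0.001, 2.974]
wrist_force: [-1.2, -3.5, 6.3]
width: 29.4
gripper_force: 41.2
time: 12.85
position: [598.3, 37.5, 98.8]
ee_rot: [-3.14, 0.001, 2.973]
wrist_force: [-2.8, -6.6, 7.2]
width: 29.3
gripper_force: 41.3
```

```bash
for i in 1 2; do python3 -m handwheel '[{"x":0,"y":0.1,"z":0,"rx":0,"ry":0,"rz":0,"hand":20},{"x":0,"y":0.2,"z":0,"rx":0,"ry":0,"rz":0,"hand":20},{"x":0,"y":0.2,"z":0,"rx":0,"ry":0,"rz":0,"hand":20}]' | sed -n '2p;4p'; done
```

```text
position: [598.6, 39.4, 98.8]
wrist_force: [-2.5, -7.2, 7.5]
position: [599.0, 41.3, 98.8]
wrist_force: [-3.2, -7.3, 7.2]
```

```bash
for i in 1 2 3; do python3 -m handwheel '[{"x":0,"y":0.1,"z":0,"rx":0,"ry":0,"rz":0,"hand":20},{"x":0,"y":0.2,"z":0,"rx":0,"ry":0,"rz":0,"hand":20},{"x":0,"y":0.2,"z":0,"rx":0,"ry":0,"rz":0,"hand":20}]' | sed -n '2p;4p'; done
```

```text
position: [599.3, 43.3, 98.8]
wrist_force: [-3.1, -7.0, 7.9]
position: [599.6, 45.3, 98.8]
wrist_force: [-2.9, -6.8, 6.9]
position: [599.9, 46.7, 98.8]
wrist_force: [-4.0, -8.9, 7.7]
```

```bash
for i in 1 2; do python3 -m handwheel '[{"x":0,"y":0.05,"z":0,"rx":0,"ry":0,"rz":0,"hand":20},{"x":0,"y":0.1,"z":0,"rx":0,"ry":0,"rz":0,"hand":20},{"x":0,"y":0.1,"z":0,"rx":0,"ry":0,"rz":0,"hand":20}]' | sed -n '2p;4p'; done
```

```text
position: [599.9, 46.7, 98.8]
wrist_force: [-4.6, -11.5, 8.2]
position: [599.9, 46.7, 98.8]
wrist_force: [-5.4, -13.8, 10.1]
```

Contact is clear: position is stuck at y=46.7 while the force climbs. Now I release, back off and close the fingers above the lever.

```bash
python3 -m handwheel '[{"x":0,"y":-0.2,"z":0,"rx":0,"ry":0,"rz":0,"hand":66},{"x":0,"y":-0.2,"z":0,"rx":0,"ry":0,"rz":0,"hand":66},{"x":0,"y":-0.2,"z":0,"rx":0,"ry":0,"rz":0,"hand":66},{"x":0,"y":-0.2,"z":0,"rx":0,"ry":0,"rz":0,"hand":66},{"x":0,"y":-0.2,"z":-3,"rx":0,"ry":0,"rz":0,"hand":66},{"x":0,"y":-0.2,"z":-7,"rx":0,"ry":0,"rz":0,"hand":66},{"x":0,"y":-0.2,"z":-10,"rx":0,"ry":0,"rz":0,"hand":0},{"x":0,"y":-0.2,"z":-11,"rx":0,"ry":0,"rz":0,"hand":0},{"x":0,"y":-0.2,"z":-11,"rx":0,"ry":0,"rz":0,"hand":0},{"x":0,"y":-0.2,"z":-11,"rx":0,"ry":0,"rz":0,"hand":0},{"x":0,"y":-0.2,"z":-11,"rx":0,"ry":0,"rz":0,"hand":0}]'
python3 - <<'E'
from h import *
f=np.array([.1685,.9857]);pv=np.array([599.9,46.7])-51*f
for b,h in [(2,100),(2,88)]:
    q=pv-b*f;to(q[0],q[1],66+h,170.3)
E
```

```text
time: 16.85
position: [599.1, 49.6, 206.6]
ee_rot: [-3.141, -0.002, 2.975]
wrist_force: [0.5, 1.2, 0.2]
width: 0.1
gripper_force: 0.0
at [599.1  49.6 206.6] [-1.800e+02 -1.000e-01  1.704e+02] shift cm [-0.12 -5.57  4.06] turn [-0.05 -0.1   0.14]
at [599.1  49.6 206.6] [-1.800e+02 -1.000e-01  1.704e+02] shift cm [-0.12 -5.57  5.26] turn [-0.05 -0.1   0.14]
```

```bash
python3 -m handwheel '[{"x":-0.1,"y":-3,"z":0,"rx":0,"ry":0,"rz":0,"hand":0},{"x":-0.1,"y":-5.6,"z":1,"rx":0,"ry":0,"rz":0,"hand":0},{"x":-0.1,"y":-5.6,"z":4,"rx":0,"ry":0,"rz":0,"hand":0},{"x":-0.1,"y":-5.6,"z":5.2,"rx":0,"ry":0,"rz":0,"hand":0},{"x":-0.1,"y":-5.6,"z":5.2,"rx":0,"ry":0,"rz":0,"hand":0},{"x":-0.1,"y":-6.6,"z":5.2,"rx":0,"ry":0,"rz":0,"hand":0},{"x":-0.1,"y":-7.4,"z":5.3,"rx":0,"ry":0,"rz":0,"hand":0},{"x":-0.1,"y":-8.2,"z":5.5,"rx":0,"ry":0,"rz":0,"hand":0}]';python3 -m handwheel '[{"x":0,"y":-0.7,"z":0.4,"rx":0,"ry":0,"rz":0,"hand":0},{"x":0,"y":-1.4,"z":0.9,"rx":0,"ry":0,"rz":0,"hand":0}]'
```

```text
time: 17.85
position: [587.2, -32.3, 153.4]
ee_rot: [3.141, 0.001, 2.974]
wrist_force: [1.2, 0.7, -0.9]
width: -0.1
gripper_force: 0.0
time: 18.1
position: [585.0, -45.5, 143.9]
ee_rot: [3.141, 0.001, 2.975]
wrist_force: [0.9, 1.0, 2.1]
width: -0.0
gripper_force: 1.0
```

```bash
python3 -m handwheel '[{"x":0,"y":-0.7,"z":0.5,"rx":0,"ry":0,"rz":0,"hand":0},{"x":0,"y":-1.2,"z":1.1,"rx":0,"ry":0,"rz":0,"hand":0},{"x":0,"y":-1.8,"z":1.7,"rx":0,"ry":0,"rz":0,"hand":0},{"x":0,"y":-2.3,"z":2.4,"rx":0,"ry":0,"rz":0,"hand":0}]';python3 -m handwheel '[{"x":0,"y":-0.4,"z":0.7,"rx":0,"ry":0,"rz":0,"hand":0},{"x":0,"y":-0.8,"z":1.4,"rx":0,"ry":0,"rz":0,"hand":0},{"x":0,"y":-0.8,"z":1.4,"rx":0,"ry":0,"rz":0,"hand":0}]'; python3 look.py w5
```

```text
time: 18.6
position: [580.9, -68.4, 119.4]
ee_rot: [-3.141, 0.0, 2.975]
wrist_force: [-0.1, 0.5, 2.7]
width: 0.1
gripper_force: 1.1
time: 18.98
position: [578.9, -76.0, 104.9]
ee_rot: [-3.141, -0.001, 2.974]
wrist_force: [0.2, -1.1, 0.4]
width: 0.1
gripper_force: 0.0
```

View pics/w5.png

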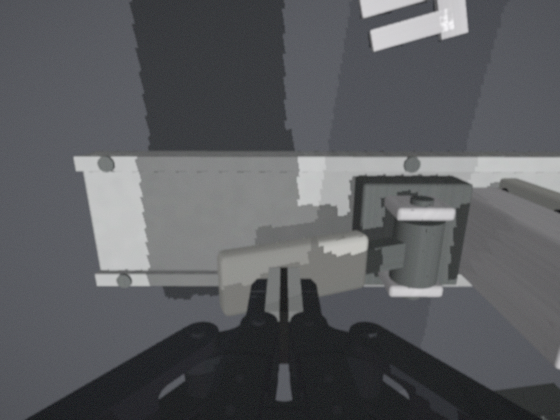

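The closed fingers rest on mid-handle (cols 218–367) and the lever is about 50° down. Before the locking press I regrip the post and push out any play.

```bash
python3 -m handwheel '[{"x":0,"y":0,"z":-4,"rx":0,"ry":0,"rz":0,"hand":0},{"x":0,"y":0,"z":-9,"rx":0,"ry":0,"rz":0,"hand":66},{"x":0,"y":5,"z":-10,"rx":0,"ry":0,"rz":0,"hand":66},{"x":0,"y":10,"z":-10,"rx":0,"ry":0,"rz":0,"hand":66},{"x":0,"y":12.4,"z":-10,"rx":0,"ry":0,"rz":0,"hand":66},{"x":0,"y":12.4,"z":-10,"rx":0,"ry":0,"rz":0,"hand":66},{"x":0,"y":12.4,"z":-10,"rx":0,"ry":0,"rz":0,"hand":66},{"x":0,"y":12.4,"z":-10,"rx":0,"ry":0,"rz":0,"hand":66}]'
python3 -c "
from h import *
to(599.6,46,99,170.3)"
```

```text
time: 20.02
position: [600.1, 44.9, 205.9]
ee_rot: [-3.141, 0.0, 2.973]
wrist_force: [-0.3, -0.3, 0.6]
width: 56.6
gripper_force: 0.0
at [600.1  44.9 205.9] [-180.     0.   170.3] shift cm [ 0.07  0.11 10.69] turn [-0.02  0.    0.02]
```

```bash
python3 -m handwheel '[{"x":0.1,"y":0.1,"z":4,"rx":0,"ry":0,"rz":0,"hand":66},{"x":0.1,"y":0.1,"z":8,"rx":0,"ry":0,"rz":0,"hand":66},{"x":0.1,"y":0.1,"z":10,"rx":0,"ry":0,"rz":0,"hand":66},{"x":0.1,"y":0.1,"z":10.7,"rx":0,"ry":0,"rz":0,"hand":66},{"x":0.1,"y":0.1,"z":10.7,"rx":0,"ry":0,"rz":0,"hand":20},{"x":0.1,"y":0.1,"z":10.7,"rx":0,"ry":0,"rz":0,"hand":20},{"x":0.1,"y":0.1,"z":10.7,"rx":0,"ry":0,"rz":0,"hand":20},{"x":0.1,"y":0.1,"z":10.7,"rx":0,"ry":0,"rz":0,"hand":20},{"x":0.1,"y":0.1,"z":10.7,"rx":0,"ry":0,"rz":0,"hand":20}]';for i in 1 2 3; do python3 -m handwheel '[{"x":0,"y":0.05,"z":0,"rx":0,"ry":0,"rz":0,"hand":20},{"x":0,"y":0.1,"z":0,"rx":0,"ry":0,"rz":0,"hand":20},{"x":0,"y":0.1,"z":0,"rx":0,"ry":0,"rz":0,"hand":20}]' | sed -n '2p;4p'; done
```

```text
time: 21.15
position: [599.9, 46.8, 100.0]
ee_rot: [-3.141, 0.001, 2.974]
wrist_force: [-2.7, -4.8, 7.0]
width: 29.5
gripper_force: 42.3
position: [599.9, 46.7, 100.0]
wrist_force: [-3.8, -8.1, 8.0]
position: [599.8, 46.8, 99.9]
wrist_force: [-5.4, -10.8, 7.7]
position: [599.8, 46.8, 99.9]
wrist_force: [-6.5, -13.7, 9.3]
```

```bash
python3 -m handwheel '[{"x":0,"y":-0.25,"z":0,"rx":0,"ry":0,"rz":0,"hand":66},{"x":0,"y":-0.25,"z":0,"rx":0,"ry":0,"rz":0,"hand":66},{"x":0,"y":-0.25,"z":0,"rx":0,"ry":0,"rz":0,"hand":66},{"x":0,"y":-0.25,"z":0,"rx":0,"ry":0,"rz":0,"hand":66},{"x":0,"y":-0.25,"z":-4,"rx":0,"ry":0,"rz":0,"hand":66},{"x":0,"y":-0.25,"z":-8,"rx":0,"ry":0,"rz":0,"hand":0},{"x":0,"y":-5,"z":-9,"rx":0,"ry":0,"rz":0,"hand":0},{"x":0,"y":-10,"z":-9,"rx":0,"ry":0,"rz":0,"hand":0},{"x":0,"y":-12.9,"z":-9,"rx":0,"ry":0,"rz":0,"hand":0},{"x":0,"y":-12.9,"z":-8,"rx":0,"ry":0,"rz":0,"hand":0},{"x":0,"y":-12.9,"z":-5,"rx":0,"ry":0,"rz":0,"hand":0},{"x":0,"y":-12.9,"z":-5,"rx":0,"ry":0,"rz":0,"hand":0}]'
python3 -c "
from h import *
to(578.2,-80.5,80,170.3)"
```

```text
time: 23.78
position: [577.0, -75.1, 146.6]
ee_rot: [-3.141, -0.004, 2.976]
wrist_force: [-0.1, 0.5, 0.4]
width: -0.4
gripper_force: 0.0
at [577.  -75.1 146.6] [-180.    -0.3  170.5] shift cm [-0.23 -0.51  6.66] turn [-0.03 -0.25  0.22]
```

```bash
python3 -m handwheel '[{"x":-0.2,"y":-0.5,"z":2,"rx":0,"ry":0,"rz":0.2,"hand":0},{"x":-0.2,"y":-0.5,"z":3.6,"rx":0,"ry":0,"rz":0.2,"hand":0},{"x":-0.2,"y":-0.5,"z":4.4,"rx":0,"ry":0,"rz":0.2,"hand":0},{"x":-0.2,"y":-0.5,"z":5,"rx":0,"ry":0,"rz":0.2,"hand":0},{"x":-0.2,"y":-0.5,"z":5.6,"rx":0,"ry":0,"rz":0.2,"hand":0},{"x":-0.2,"y":-0.5,"z":6.1,"rx":0,"ry":0,"rz":0.2,"hand":0}]';for i in 1 2 3; do python3 -m handwheel '[{"x":0,"y":0,"z":0.1,"rx":0,"ry":0,"rz":0,"hand":0},{"x":0,"y":0,"z":0.2,"rx":0,"ry":0,"rz":0,"hand":0},{"x":0,"y":0,"z":0.2,"rx":0,"ry":0,"rz":0,"hand":0}]' | sed -n '2p;4p'; done
```

```text
time: 24.52
position: [579.9, -82.0, 87.9]
ee_rot: [-3.142, 0.001, 2.971]
wrist_force: [0.4, -1.5, 3.2]
width: -0.1
gripper_force: 1.1
position: [579.6, -81.9, 85.9]
wrist_force: [-0.3, -1.0, 1.3]
position: [579.6, -81.8, 83.7]
wrist_force: [0.8, -1.7, 1.6]
position: [579.5, -81.8, 81.7]
wrist_force: [0.0, -1.4, 1.4]
```

```bash
for i in 1 2 3 4; do python3 -m handwheel '[{"x":0,"y":0,"z":0.1,"rx":0,"ry":0,"rz":0,"hand":0},{"x":0,"y":0,"z":0.15,"rx":0,"ry":0,"rz":0,"hand":0},{"x":0,"y":0,"z":0.15,"rx":0,"ry":0,"rz":0,"hand":0}]' | sed -n '2p;4p'; done
```

```text
position: [579.5, -81.8, 80.2]
wrist_force: [0.1, -0.5, 2.1]
position: [579.5, -81.8, 78.8]
wrist_force: [-0.6, 0.6, 0.9]
position: [579.7, -82.0, 77.9]
wrist_force: [-2.3, -0.8, 9.2]
position: [579.8, -82.1, 77.4]
wrist_force: [-7.1, -0.5, 19.3]
```

```bash
python3 -m handwheel '[{"x":0,"y":0,"z":-3,"rx":0,"ry":0,"rz":0,"hand":0},{"x":0,"y":0,"z":-8,"rx":0,"ry":0,"rz":0,"hand":0},{"x":0,"y":3,"z":-13,"rx":0,"ry":0,"rz":0,"hand":0},{"x":0,"y":8,"z":-15,"rx":0,"ry":0,"rz":0,"hand":0},{"x":0,"y":11,"z":-15,"rx":0,"ry":0,"rz":0,"hand":0},{"x":0,"y":11,"z":-15,"rx":0,"ry":0,"rz":0,"hand":0},{"x":0,"y":11,"z":-15,"rx":0,"ry":0,"rz":0,"hand":0},{"x":0,"y":11,"z":-15,"rx":0,"ry":0,"rz":0,"hand":0}]';python3 look.py w6
```

```text
time: 28.15
position: [598.0, 25.1, 225.6]
ee_rot: [-3.141, -0.0, 2.969]
wrist_force: [1.0, -0.3, -0.2]
width: 0.0
gripper_force: 0.0
```

View pics/w6.png

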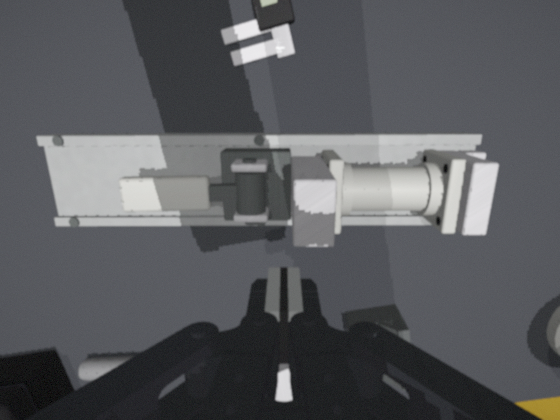

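The spool lies between both stops and the lever is flat, pointing back (cols 122–210). As a last check for play, I regrip the post and push lightly.

```bash
python3 -m handwheel '[{"x":0,"y":1,"z":0,"rx":0,"ry":0,"rz":0,"hand":66},{"x":0,"y":2,"z":0,"rx":0,"ry":0,"rz":0,"hand":66},{"x":0,"y":2,"z":0,"rx":0,"ry":0,"rz":0,"hand":66},{"x":0,"y":2,"z":0,"rx":0,"ry":0,"rz":0,"hand":66},{"x":0,"y":2,"z":0,"rx":0,"ry":0,"rz":0,"hand":66},{"x":0,"y":2,"z":0,"rx":0,"ry":0,"rz":0,"hand":66}]'
python3 -c "
from h import *
to(599.8,47.2,99.5,170.3)"
```

```text
time: 28.95
position: [601.6, 45.9, 225.9]
ee_rot: [-3.142, 0.0, 2.971]
wrist_force: [0.2, -0.6, 0.8]
width: 56.2
gripper_force: 0.0
at [601.6  45.9 225.9] [-180.     0.   170.2] shift cm [ 0.2   0.1  12.64] turn [-0.    0.   -0.09]
```

```bash
python3 -m handwheel '[{"x":0.2,"y":0.1,"z":5,"rx":0,"ry":0,"rz":0,"hand":66},{"x":0.2,"y":0.1,"z":9,"rx":0,"ry":0,"rz":0,"hand":66},{"x":0.2,"y":0.1,"z":12,"rx":0,"ry":0,"rz":0,"hand":66},{"x":0.2,"y":0.1,"z":12.6,"rx":0,"ry":0,"rz":0,"hand":66},{"x":0.2,"y":0.1,"z":12.6,"rx":0,"ry":0,"rz":0,"hand":20},{"x":0.2,"y":0.1,"z":12.6,"rx":0,"ry":0,"rz":0,"hand":20},{"x":0.2,"y":0.1,"z":12.6,"rx":0,"ry":0,"rz":0,"hand":20},{"x":0.2,"y":0.1,"z":12.6,"rx":0,"ry":0,"rz":0,"hand":20},{"x":0.2,"y":0.1,"z":12.6,"rx":0,"ry":0,"rz":0,"hand":20}]';for i in 1 2 3 4; do python3 -m handwheel '[{"x":0,"y":0.07,"z":0,"rx":0,"ry":0,"rz":0,"hand":20},{"x":0,"y":0.15,"z":0,"rx":0,"ry":0,"rz":0,"hand":20},{"x":0,"y":0.15,"z":0,"rx":0,"ry":0,"rz":0,"hand":20}]' | sed -n '2p;4p'; done
```

```text
time: 30.08
position: [600.5, 46.5, 101.4]
ee_rot: [-3.141, 0.002, 2.97]
wrist_force: [-3.5, -4.4, 5.7]
width: 29.4
gripper_force: 42.6
position: [600.5, 46.5, 101.4]
wrist_force: [-4.7, -8.2, 7.8]
position: [600.5, 46.6, 101.4]
wrist_force: [-6.1, -12.8, 8.7]
position: [600.5, 46.7, 101.4]
wrist_force: [-8.0, -17.6, 11.2]
position: [600.5, 46.7, 101.3]
wrist_force: [-9.8, -20.5, 12.0]
```

```bash
python3 -m handwheel '[{"x":0,"y":0.1,"z":0,"rx":0,"ry":0,"rz":0,"hand":20},{"x":0,"y":0.2,"z":0,"rx":0,"ry":0,"rz":0,"hand":20},{"x":0,"y":0.2,"z":0,"rx":0,"ry":0,"rz":0,"hand":20}]'; python3 -m handwheel '[{"x":0,"y":-0.3,"z":0,"rx":0,"ry":0,"rz":0,"hand":66},{"x":0,"y":-0.6,"z":0,"rx":0,"ry":0,"rz":0,"hand":66},{"x":0,"y":-0.6,"z":0,"rx":0,"ry":0,"rz":0,"hand":66},{"x":0,"y":-0.6,"z":0,"rx":0,"ry":0,"rz":0,"hand":66},{"x":0,"y":-0.6,"z":-4,"rx":0,"ry":0,"rz":0,"hand":66},{"x":0,"y":-0.6,"z":-8,"rx":0,"ry":0,"rz":0,"hand":66},{"x":0,"y":-5,"z":-12,"rx":0,"ry":0,"rz":0,"hand":66},{"x":0,"y":-8,"z":-14,"rx":0,"ry":0,"rz":0,"hand":66},{"x":0,"y":-8,"z":-14,"rx":0,"ry":0,"rz":0,"hand":66},{"x":0,"y":-8,"z":-14,"rx":0,"ry":0,"rz":0,"hand":66}]';python3 look.py w7
```

```text
time: 31.95
position: [600.5, 46.7, 101.4]
ee_rot: [-3.134, 0.0, 2.965]
wrist_force: [-11.1, -25.9, 13.0]
width: 29.1
gripper_force: 45.1
time: 33.2
position: [587.5, -22.3, 239.4]
ee_rot: [3.141, -0.001, 2.972]
wrist_force: [-0.8, 0.1, -0.4]
width: 56.5
gripper_force: 0.0
```

View pics/w7.png

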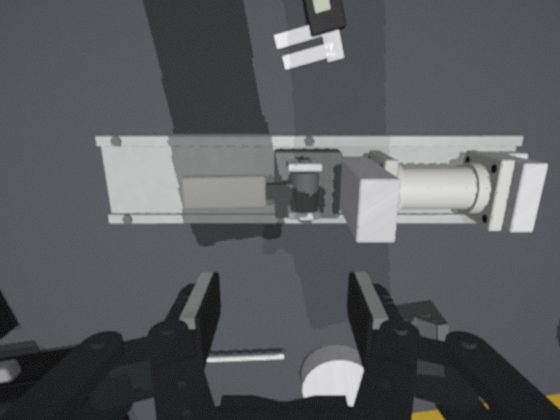

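The lever is flat (cols 183–266), the spool (cols 385–510) is tight between the post and the end stop, and the gripper is clear of everything.

```bash
python3 -c "
from plant import *
print(finish_job())"
```

```text
the job is handed in; nothing more can be done
None
```

The long spool lies in the channel, clamped end to end between the two stops with no play felt at about 28 N of push; the cam lever is fully down, the arm is clear, and the job was handed in at about 33 s.

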